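# Seat a keyed rotor in a bench spinner and hold it down

## Robot

A 6-joint arm with a two-finger parallel gripper is mounted at the origin on the work surface. World frame = base frame: x ahead of the robot, y to its left, z up, the work surface at z = 0. Lengths are in mm, angles in rad, forces in N, time in s.
With the tool pointing down it reaches from about 350 to 875 mm from the base axis. Payload 4.2 kg.
Tool frame: the origin (TCP) lies at the very end of the fingers, on their centre line; the grasp point (between the pads) lies 19 mm behind it; z points along the fingers, y is the direction in which the jaws open and shut (so a half turn about z gives the same grasp; the last joint's range is limited). The gripper opens to 85 mm and grips with 20 to 120 N. Pads are 22 mm wide; open, the fingers measure 114 mm over their backs; the gripper's body (76 mm by 85 mm) begins 54 mm behind the grasp point. The pads swing forward as they close: fully open they stand 13 mm farther back than shut.
Start: joints at [1.434, 0.385, 0.008, 0, -1.194, -0.259], TCP at [240.933, 576.672, 197.212] pointing down, gripper open.
Joint ranges: [-3.14, 3.14], [-1.21, 2.06], [-1.07, 1.41], [-3.16, 2.05], [-2.99, -0.16], [-3.1, 3.1]. Speed limits (rad/s): [2.79, 2.79, 3.14, 3.14, 3.14, 3.14].

## Interface

Orientations are given as a unit quaternion [x, y, z, w].
In Python, from bench import arm gives the robot as it stands.
- The arm moves only by the tool apply_moves, never from a script. Its argument "plan" is one flat list of numbers, 5 for each row, row after row: the gripper's target within -1 to 1 (shut at 1, half-way at 0, fully open at -1), then the shift along the world's x, y, z in m, then the turn about the world's z in degrees. A call has 1 to 8 rows; each row is the pose to reach, as a shift and turn from the pose commanded when the call began; what a row does not reach only later rows make up. A row lasts 1/12 s, in which the tool goes at most 41.7 mm and 7.16 degrees, less where a joint would pass 70% of its speed; a pose out of reach is approached as far as the arm can. A call with a gripper value outside its range is refused whole. The fingers move at their own pace and stop on an object; the grip force is fixed at half the most. Time passes only in rows, so rows that repeat a pose let the fingers close. It gives the time, the measured TCP pose, the force and the opening at its end, in the units of the state.
- arm.read_state(): the state, without advancing time (a new reading comes with each control period).
- arm.get_image(name): name is "scene" or "top" or "wrist"; returns a dict with "color" (420x560x3 uint8, red, green, blue), "range_z" (420x560 float32, mm along the optical axis (not along the pixel's ray), 0 where there is no reading), "camera_matrix" (3x3 intrinsics, pixels), "camera_from_world" (4x4, takes a point from world to camera coordinates); the wrist camera has in their place "mount" (4x4, takes a point from camera to tool coordinates, whose origin is the TCP and whose axes are the flange's). Camera axes: x right, y down, z forward; pixel columns grow to the right and rows downward; lengths in mm; the calibration is good to about 2 mm. A picture is of the moment at which its call begins: read the wrist's pose just before it.
- arm.job_done(): hands the job in, once; it reports no verdict.
The state is a dict: "clock": time; "joints": joint angles; "joint_vel": joint speeds; "joint_efforts": joint torques, N m; "position": TCP position; "ee_rot": TCP orientation; "contact_force": force on the tool from outside, world axes, zero at the start; "wrist_torque": the same for the moment, N m; "gripper_width": finger opening in mm.
Only numpy, scipy, OpenCV 4.12 (cv2) and the standard library are available. Lean on these libraries where they do the work, as an engineer would, in place of code of your own. Each camera call takes 0.05 s, during which the arm holds its last target.

## Task

Turn the orange handle on the bench spinner a quarter turn to its open stop so that the blue shutter uncovers the drive hub. Then take the black rotor from its white stand and push its shaft into the hub, turning it until the key slips into the keyway, and keep pushing against the spring until the rotor is fully home on the hub's rim. Finish while still holding it down there with the gripper, for the spring lifts it if you let go; leave the shutter open, and the bottle, the steel cover and the tube rack where they stand.

Things in the scene. Friction and masses are not known exactly. Their poses are not given: they have to be found in the camera images.
- shutter (a joint): Angle of the shutter and its handle on the spinner, a vertical hinge: 0 = closed (blue disc over the hub's mouth), 1.571 = open stop. It grows CLOCKWISE seen from above and stays where it is left (friction about 0.12 N m). It may start a little way open.
- shutter_pivot (a point): On the hinge axis at the handle centre's height, fixed to the spinner, an off-white box 220 x 240 mm, 75 mm high. z up, x and y along its sides. From here the handle points along -x when closed, +y when open; the shutter's arm points along -y to the hub when closed, -x when open. The hub's axis is at (0, -80 mm) in this frame.
- handle_grip (a point): Centre of the orange handle tab, 65 mm from the hinge axis; it turns with the shutter. Tab: 40 mm long (along its own x, which is radial), 12 mm thick (along its own y), 34 mm high; it stands on a flat blue arm 18 mm wide whose top is 17 mm below this point. Pinch it across its thickness from above.
- hub_mouth (a point): Centre of the hub's mouth, level with its rim, 125 mm above the bench; z up, x from the axis to the keyway (yellow lines on rim and on the 92 mm collar at its foot). Steel hub 52 mm across, 50 mm tall, fixed, does not turn. Vertical bore 22 mm across; keyway 7.6 mm wide, reaching 17 mm from the axis, full height.
- ejector (a joint): Travel of the red spring plate inside the hub, 0 = up (its top 32 mm below the rim), grows as pressed down; about 0.010 m when the rotor is home. The spring takes 5 N to start and 10 N at 0.010 m.
- rotor_grip (a point): Centre of the grip fin on top of the rotor; z up. Aluminium fin 34 mm long (along x), 14 mm thick (along y), 34 mm high; pinch it across its thickness from above. Its foot is 17 mm below this point, on a black disc 70 mm in diameter and 24 mm thick. A yellow line on the disc marks the key's side (+x). Home in the hub: this point 41 mm above the hub's mouth, x axes pointing the same way.
- rotor: Loose rotor, 0.25 to 0.4 kg, 100 mm tall; origin at the shaft's tip, axes as for the grip point (83 mm above). The steel shaft, 20 mm in diameter, goes 42 mm down from the disc, tapered over its last 4 mm. Brass key on its +x side: 6 mm wide, out to 15 mm from the axis, from 12 mm above the tip (first 2 mm a narrower nose) up to the disc.
- stand: White ring, 84 mm across, 50 mm high, with a 36 mm hole, fixed to the bench; the rotor's disc rests on it with the shaft hanging in the hole. Origin at the centre of its underside.
- bottle: Bystander: amber bottle, 56 mm diameter, 110 mm tall, origin at the centre of its underside. Leave it alone.
- cover: Bystander: round steel rotor cover with a small knob, 100 mm diameter, 36 mm tall, origin at the centre of its underside. Leave it alone.
- rack: Bystander: red tube rack, 70 x 130 mm, 40 mm tall, origin at the centre of its underside. Leave it alone.
There are look-alikes about, which are no part of the job. What is shaped like the rotor but purple is not meant.

How it is judged:
By the outcome, as a careful person would: the job done as asked, in the order asked, and still so for the second after the job is handed in, while the arm keeps its last pose, push and grip.
It also fails if it takes over 61 s, if anything falls off the work surface, if the arm or the gripper's body presses on something with over 40 N, if the wrist force passes 120 N, or if a joint passes its speed limit or range.

## Working session

There is one attempt and no reset: what is moved stays moved. The work goes in short steps, Python scripts to look and compute and a tool call to move; the robot and the scene stay as the last step left them, time stands still between calls to the robot, and variables do not carry over. Pictures are saved under pics/ and viewed, and the job is handed in when it is done.

Besides the shell and the picture viewer there is one more tool, called after "Emit:" in YAML: its name, and indented under it one key for each argument. apply_moves: Moves the arm, as the interface text tells. Its arguments: {"type":"object","properties":{"plan":{"type":"array","items":{"type":"number"}}},"required":["plan"]}

```bash
ls; mkdir -p pics
cat > h.py <<'E'
import numpy as np, cv2, pickle
from bench import arm
def grab(names=("scene","top")):
    out={}
    for n in names:
        s=arm.read_state(); im=arm.get_image(n); im['state']=s; out[n]=im
        pickle.dump(im,open(f'{n}.pkl','wb'))
    return out
def load(n): return pickle.load(open(f'{n}.pkl','rb'))
def save(im,fn): cv2.imwrite('pics/'+fn,cv2.cvtColor(im,cv2.COLOR_RGB2BGR))
def cw(im):
    if 'camera_from_world' in im: return np.array(im['camera_from_world'])
    from scipy.spatial.transform import Rotation as R
    T=np.eye(4);T[:3,:3]=R.from_quat(im['state']['ee_rot']).as_matrix();T[:3,3]=im['state']['position']
    return np.linalg.inv(T@np.array(im['mount']))
def ray(im,px,z):
    K=np.array(im['camera_matrix']);W=np.linalg.inv(cw(im))
    px=np.atleast_2d(px).astype(float)
    d=np.c_[px,np.ones(len(px))]@np.linalg.inv(K).T@W[:3,:3].T
    o=W[:3,3]; t=(z-o[2])/d[:,2]
    return o+t[:,None]*d
def cloud(im):
    K=np.array(im['camera_matrix']);W=np.linalg.inv(cw(im));h,w=im['range_z'].shape
    u,v=np.meshgrid(np.arange(w),np.arange(h))
    d=np.stack([u,v,np.ones_like(u)],-1)@np.linalg.inv(K).T*im['range_z'][...,None]
    return d@W[:3,:3].T+W[:3,3]
def proj(im,P):
    P=np.atleast_2d(P);T=cw(im);c=P@T[:3,:3].T+T[:3,3];p=c@np.array(im['camera_matrix']).T
    return p[:,:2]/p[:,2:]
E
python3 - <<'E'
from h import *
o=grab(("scene","top","wrist"))
for n in o: save(o[n]['color'],n+'0.png')
print(arm.read_state())
E
```

```text
pics
{'clock': 0.15, 'joints': array([ 1.43362237e+00,  3.85362348e-01,  6.96052782e-03, -3.59686863e-04,
       -1.19400249e+00, -2.58578964e-01]), 'joint_vel': array([-9.80996290e-05, -3.21143392e-03,  3.55069600e-03,  2.43353847e-03,
        6.42561637e-04, -5.04895510e-04]), 'joint_efforts': array([-7.12394444e-05, -3.92676795e+01,  1.88581914e+01,  4.18861091e+00,
       -3.41928346e-03, -1.36132332e-07]), 'position': array([240.74806015, 576.24066303, 196.3905323 ]), 'ee_rot': array([ 9.80472882e-01, -1.96652621e-01, -1.18091892e-04,  8.12650142e-04]), 'contact_force': array([0.26517825, 0.46498299, 0.52532666]), 'wrist_torque': array([-0.0412619 , -0.02114283, -0.01368453]), 'gripper_width': 85.34144393566591}
```

View pics/scene0.png

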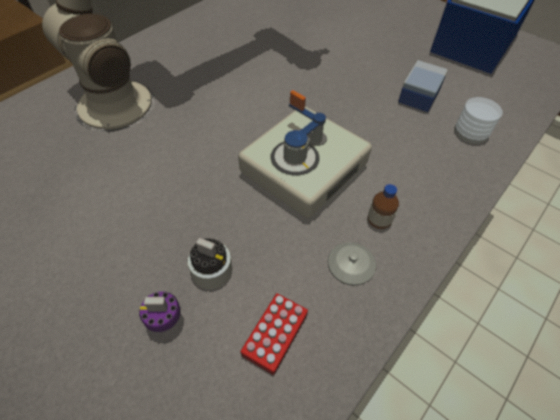

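View pics/top0.png

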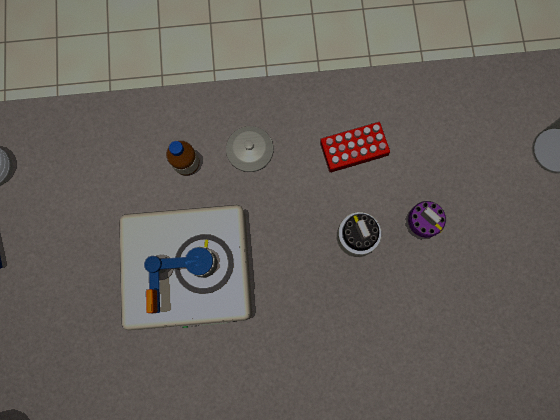

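View pics/wrist0.png

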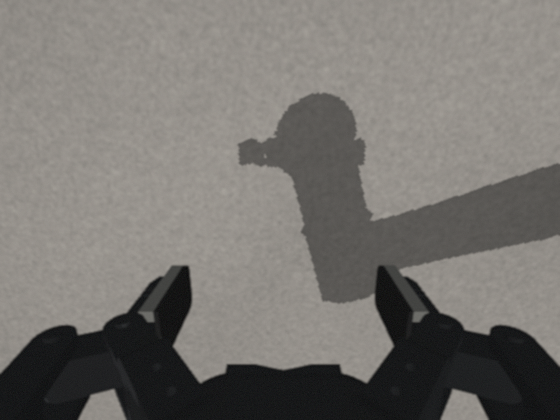

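The scene view shows the spinner (box at about 305,155), the orange handle (298,100), black rotor on white stand (210,260) and purple decoy (160,310). In the top view, pivot is at (153,264), handle (152,301), hub (203,262), its keyway line (206,244), black rotor (361,233) with yellow mark (356,218), purple look-alike (427,219). The black one on the white ring fits; I'll confirm it with a crop while measuring.

Run:
```python
from h import *
t=load('top'); s=load('scene')
a=cv2.resize(t['color'][190:270,320:460],None,fx=4,fy=4,interpolation=cv2.INTER_CUBIC)
b=cv2.resize(t['color'][200:335,110:255],None,fx=4,fy=4,interpolation=cv2.INTER_CUBIC)
save(a,'cropA.png');save(b,'cropB.png')
C=cloud(t); hsv=cv2.cvtColor(t['color'],cv2.COLOR_RGB2HSV)
for n,(u,v) in dict(handle=(152,301),pivot=(153,264),disc=(203,262),boxcorner=(230,315),fin=(363,229),rotdisc=(370,243),bench=(300,300),ring=(342,246)).items(): print(n,C[v,u].round(1))
print(np.linalg.inv(cw(t)).round(3), t['camera_matrix'])
```

```text
handle [484.1 194.  165.4]
pivot [549.  194.6 144.1]
disc [544.6 108.3 137. ]
boxcorner [449.4  75.   74.5]
fin [ 579.2 -184.   108.3]
rotdisc [ 556.2 -198.5   75.5]
bench [466.  -57.1   0.9]
ring [ 559.9 -148.6   41.5]
[[-9.900000e-02 -9.750000e-01  2.010000e-01  4.327620e+02]
 [-9.950000e-01  9.800000e-02 -1.600000e-02 -4.213000e+01]
 [-4.000000e-03 -2.020000e-01 -9.790000e-01  1.096293e+03]
 [ 0.000000e+00  0.000000e+00  0.000000e+00  1.000000e+00]] [[543.83250185   0.         291.68329844]
 [  0.         543.83250185 205.61736769]
 [  0.           0.           1.        ]]
```

View pics/cropA.png

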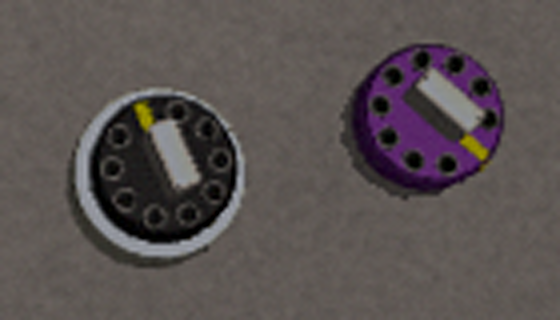

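View pics/cropB.png

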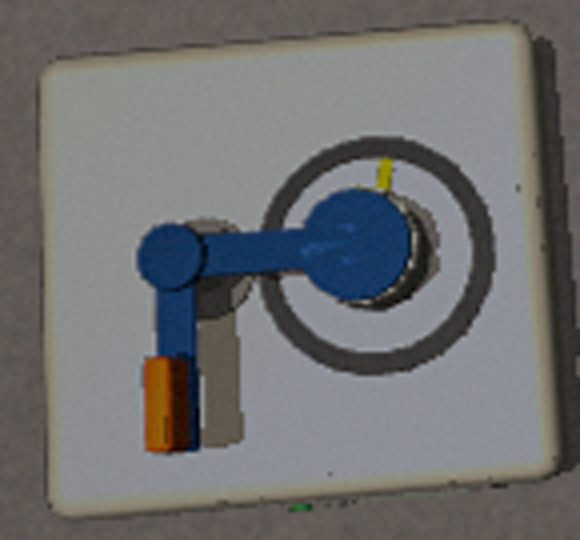

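The crop confirms the black rotor sits in the white ring (yellow mark toward the upper left, at world +x). The purple one has no ring and is rejected. The shutter is nearly closed, with the collar's yellow keyway mark at about (206,244). Next I'll measure each piece.

```bash
cat > m.py <<'E'
from h import *
from scipy.spatial.transform import Rotation as R
t=load('top'); s=load('scene')
def m(name,mask,im,C,z=None):
    P=C[mask]
    print(name,len(P),'mean',P.mean(0).round(1),'med',np.median(P,0).round(1))
    return P
for im,n in((t,'top'),(s,'scene')):
    print('==',n)
    C=cloud(im);hsv=cv2.cvtColor(im['color'],cv2.COLOR_RGB2HSV);H,S,V=[hsv[...,i].astype(int) for i in range(3)]
    X,Y,Z=C[...,0],C[...,1],C[...,2]
    near=(X>380)&(X<700)&(Y>30)&(Y<330)
    def rect(mask,z):
        v,u=np.nonzero(mask);P=ray(im,np.c_[u,v],z)[:,:2].astype(np.float32)
        r=cv2.minAreaRect(P);print('   rect c',np.round(r[0],1),'size',np.round(r[1],1),'ang',round(r[2],2),'mean',P.mean(0).round(1),len(P))
    o=(H<16)&(S>150)&near&(Z>159); print('handle top');rect(o,165)
    b=(H>100)&(H<125)&(S>130)&near
    print('pivot cap');rect(b&(Z>141)&(Z<150),144)
    d=b&(Z>125)&(Z<141); print('arm+disc');rect(d,134)
    box=near&(Z>70)&(Z<79); print('box top');rect(box,75)
    y=(H>22)&(H<34)&(S>140)&(V>80)
    yb=y&near; v,u=np.nonzero(yb); print('yellow spinner',np.c_[u,v].mean(0) if len(u) else None, len(u), Z[yb].round(0)); 
    if len(u): print(ray(im,np.c_[u,v],78).mean(0), C[yb].mean(0))
    nr=(X>500)&(X<640)&(Y>-240)&(Y<-110)
    f=nr&(Z>102); print('fin top');rect(f,108)
    yr=y&nr; print('yellow rotor');
    if yr.any(): rect(yr,74.5)
    print('disc');rect(nr&(Z>68)&(Z<80)&(V<90),74)
    print('ring');rect(nr&(Z>30)&(Z<112),50)
E
python3 m.py
```

```text
== top
handle top
   rect c [485.2 197.4] size [39.1 12.5] ang 1.03 mean [486.7 195.6] 81
pivot cap
   rect c [549.4 196.1] size [26.7 26.7] ang 66.25 mean [549.3 196. ] 149
arm+disc
   rect c [522.8 147.4] size [ 98.8 116.9] ang 8.63 mean [542.  145.9] 1100
box top
   rect c [549. 156.] size [234.2 215.3] ang 89.26 mean [548.1 156.3] 11470
yellow spinner [205.90909091 243.13636364] 22 [79. 82. 79. 77. 77. 81. 81. 79. 76. 79. 79. 80. 78. 76. 77. 80. 78. 79.
 75. 77. 77. 81.]
[586.43304358 109.7628805   78.        ] [586.34587116 109.67967155  78.56301245]
fin top
   rect c [ 581.  -183.7] size [33.4 14.6] ang 17.3 mean [ 580.9 -183.9] 140
yellow rotor
   rect c [ 604.9 -177. ] size [ 5.7 11.6] ang 83.0 mean [ 605.9 -177.3] 20
disc
   rect c [ 580.2 -183.7] size [66.8 67.2] ang 84.28 mean [ 579.  -183.2] 810
ring
   rect c [ 580.2 -183.6] size [81.7 84.6] ang 83.34 mean [ 580.4 -183.4] 1482
== scene
handle top
   rect c [485.1 196.4] size [17.5 42.3] ang 88.43 mean [485.5 197.1] 81
pivot cap
   rect c [551.2 193. ] size [20.3 20.5] ang 56.55 mean [551.1 192.8] 43
arm+disc
   rect c [540.1 150.1] size [ 40.8 109.5] ang 14.36 mean [545.8 133.9] 291
box top
   rect c [551.2 153.7] size [235.9 215.1] ang 89.17 mean [563.6 140.9] 5194
yellow spinner [304.5 164.5] 4 [80. 81. 80. 81.]
[580.87968816 111.80902049  78.        ] [582.15296599 109.95401699  80.4119788 ]
fin top
   rect c [ 582.2 -185.3] size [35.1 16.1] ang 18.4 mean [ 582.1 -185.3] 138
yellow rotor
   rect c [ 603.4 -176.6] size [15.1  9.1] ang 12.42 mean [ 603.5 -176.9] 35
disc
   rect c [ 583.8 -186.5] size [67.2 66.4] ang 75.74 mean [ 586.8 -190.1] 617
ring
   rect c [ 582.5 -184.7] size [85.  97.7] ang 41.16 mean [ 582.8 -186.2] 1533
```

Emit:
apply_moves:
  plan: [0,0.02,-0.032,0.001,2.7,0,0.04,-0.063,0.002,5.5,0,0.061,-0.095,0.003,8.2,0,0.081,-0.127,0.003,11,0,0.102,-0.158,0.003,13.7,0,0.122,-0.19,0.003,16.4,0,0.142,-0.222,0.003,19.2,0,0.162,-0.253,0.003,21.9]

```text
clock: 0.82
position: [403.3, 321.8, 200.1]
ee_rot: [1.0, -0.005, -0.0, 0.0]
contact_force: [0.4, 0.1, -0.7]
gripper_width: 42.8
```

Emit:
apply_moves:
  plan: [0,0.022,-0.034,0,0,0,0.043,-0.067,0,0,0,0.062,-0.097,0,0,0,0.076,-0.12,0,0,0,0.082,-0.127,0,0,0,0.082,-0.127,0,0]

```text
clock: 1.32
position: [485.7, 195.0, 199.9]
ee_rot: [1.0, -0.009, -0.0, 0.0]
contact_force: [-0.1, 0.1, -0.8]
gripper_width: 42.8
```

Run:
```python
from h import *
w=grab(("wrist",))['wrist']; save(w['color'],'w1.png')
print(w['state']['position'],w['state']['ee_rot'],np.array(w['mount']).round(3))
C=cloud(w);hsv=cv2.cvtColor(w['color'],cv2.COLOR_RGB2HSV)
o=(hsv[...,0]<16)&(hsv[...,1]>150)&(C[...,2]>159)
v,u=np.nonzero(o);P=ray(w,np.c_[u,v],165)[:,:2].astype(np.float32)
print(cv2.minAreaRect(P),P.mean(0),np.median(C[o],0))
```

```text
[485.70017565 195.04877492 199.9019162 ] [ 9.99963597e-01 -8.52827571e-03 -2.03703028e-04  1.76731873e-04] [[ 1.00000e-03 -9.54000e-01 -2.99000e-01  7.61170e+01]
 [ 1.00000e+00  1.00000e-03 -1.00000e-03  5.10000e-01]
 [ 2.00000e-03 -2.99000e-01  9.54000e-01 -1.76408e+02]
 [ 0.00000e+00  0.00000e+00  0.00000e+00  1.00000e+00]]
((485.23956298828125, 199.373779296875), (10.673381805419922, 40.07223892211914), 88.30938720703125) [485.82382 199.47092] [487.13799337 199.35119735 167.50096139]
```

View pics/w1.png

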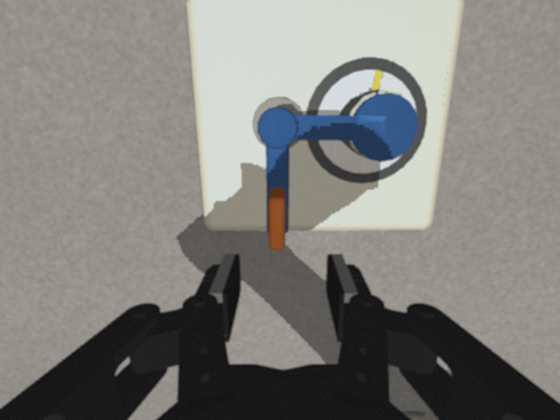

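Emit:
apply_moves:
  plan: [0,0,0.002,-0.02,-0.3,0,0,0.003,-0.045,-0.6,0,0,0.003,-0.058,-0.6,0,0,0.003,-0.063,-0.6,0,0,0.003,-0.063,-0.6]

```text
clock: 1.78
position: [483.8, 200.3, 136.0]
ee_rot: [1.0, -0.011, -0.001, 0.001]
contact_force: [-0.5, -0.0, 0.4]
gripper_width: 42.9
```

Emit:
apply_moves:
  plan: [1,0,0,0,0,1,0,0,0,0,1,0,0,0,0,1,0,0,0,0,1,0,0,0,0,1,0,0,0,0]

```text
clock: 2.28
position: [485.1, 199.7, 137.6]
ee_rot: [1.0, -0.012, 0.0, -0.0]
contact_force: [-0.3, 0.3, -0.7]
gripper_width: 0.1
```

Run:
```python
from h import *
o=grab(("scene","wrist"));save(o['wrist']['color'],'w2.png')
save(cv2.resize(o['scene']['color'][60:220,200:400],None,fx=4,fy=3.75),'s2.png')
print(o['wrist']['state'])
```

```text
{'clock': 2.3333, 'joints': array([ 7.00082505e-01,  2.68385935e-01, -3.25335214e-01,  2.60311420e-05,
       -9.76496910e-01,  8.46465430e-01]), 'joint_vel': array([ 0.00153087,  0.00068527, -0.00439932, -0.00093033, -0.00122796,
       -0.00109077]), 'joint_efforts': array([ 2.44442228e-02, -3.12476528e+01,  1.68443388e+01,  3.73971932e+00,
        1.41543725e-03, -1.74841603e-04]), 'position': array([485.05458723, 199.66839117, 137.50449495]), 'ee_rot': array([ 9.99926549e-01, -1.21166141e-02,  2.25900324e-04, -1.80786352e-04]), 'contact_force': array([-0.56740149, -0.39987541,  0.65734819]), 'wrist_torque': array([ 0.00633003,  0.02303141, -0.02122181]), 'gripper_width': -0.21249173449148268}
```

View pics/w2.png

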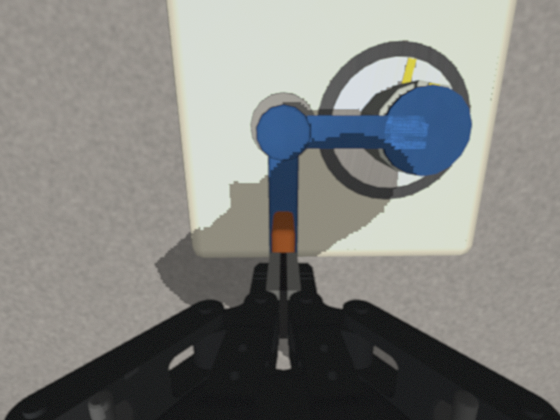

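View pics/s2.png

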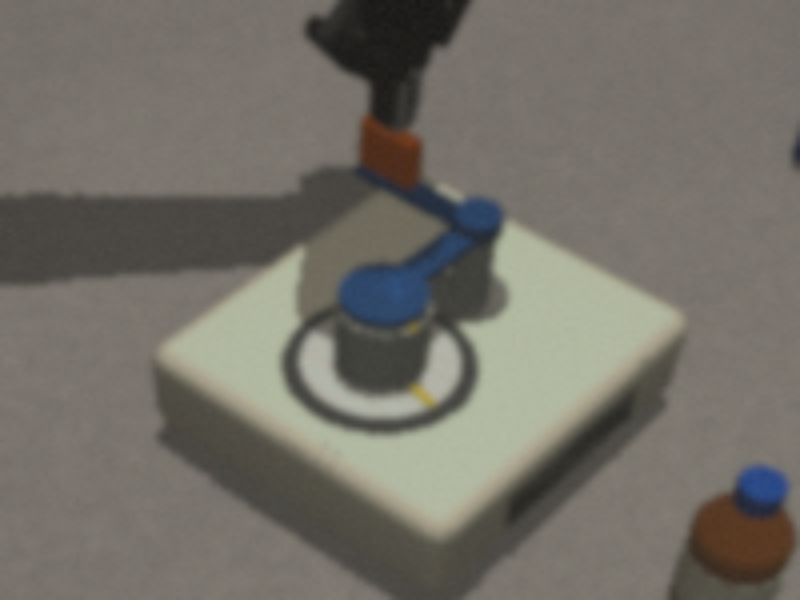

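Run:
```python
from h import *
s=load('scene');w=load('wrist')
p=w['state']['position']
for im,n in((s,'scene'),(w,'wrist')):
    C=cloud(im);print(n,'tcp px',proj(im,p).round(1), 'grasp',proj(im,p+[0,0,19]).round(1),'handle ctr',proj(im,[485,198,148]).round(1),'top corners',proj(im,[[505,198,165],[465,198,165],[505,198,131],[465,198,131]]).round(1).tolist())
    V=im['color'].max(-1)
    near=(abs(C[...,0]-475)<45)&(abs(C[...,1]-198)<15)&(C[...,2]>125)&(C[...,2]<180)
    dark=near&(V<70); hsv=cv2.cvtColor(im['color'],cv2.COLOR_RGB2HSV); o=near&(hsv[...,0]<16)&(hsv[...,1]>150)
    for nm,k in(('dark',dark),('orange',o)):
        if k.any(): print(nm,k.sum(),np.percentile(C[k],[2,50,98],axis=0).round(1).tolist())
a=s['color'].copy()
q=proj(s,p)[0];cv2.drawMarker(a,tuple(int(x) for x in q.round()),(0,255,0),0,5,1)
save(cv2.resize(a[60:140,260:360],None,fx=8,fy=7.5,interpolation=cv2.INTER_NEAREST),'s3.png')
```

```text
scene tcp px [[297.3 105. ]] grasp [[297.7  98.3]] handle ctr [[297.1 101.7]] top corners [[304.5, 99.3], [290.6, 91.7], [303.5, 111.4], [290.0, 103.9]]
dark 96 [[467.4, 189.0, 129.5], [495.2, 193.1, 134.2], [519.0, 201.7, 179.1]]
orange 146 [[468.8, 192.4, 139.3], [486.9, 194.2, 156.3], [503.4, 198.3, 168.8]]
wrist tcp px [[282.5 241.1]] grasp [[282.3 254.9]] handle ctr [[285.3 248.4]] top corners [[284.6, 226.2], [286.3, 295.6], [284.5, 206.4], [285.8, 265.8]]
dark 196 [[478.6, 188.7, 132.8], [495.4, 199.0, 176.9], [503.1, 210.4, 179.9]]
orange 791 [[492.5, 194.0, 140.4], [502.1, 199.0, 166.5], [504.3, 204.0, 168.6]]
```

View pics/s3.png

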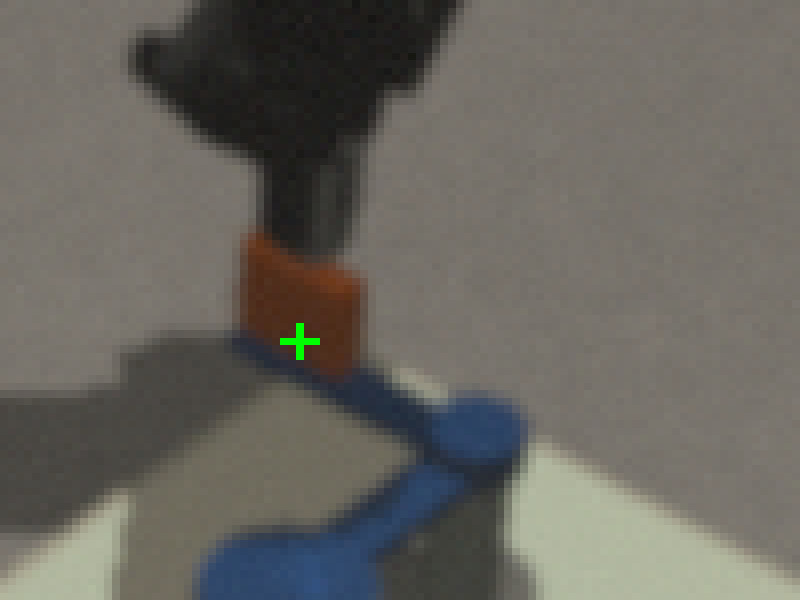

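Run:
```python
from h import *
w=load('wrist');a=w['color'][195:315,215:355]
a=np.clip(a.astype(float)*1.8,0,255).astype(np.uint8)
save(cv2.resize(a,None,fx=5,fy=5,interpolation=cv2.INTER_CUBIC),'w3.png')
Z=cloud(w)
for r in range(215,330,8): print(r,[tuple(Z[r,c].round(0).astype(int)) for c in (262,272,278,283,290,298)])
```

```text
215 [(np.int64(481), np.int64(216), np.int64(74)), (np.int64(501), np.int64(206), np.int64(134)), (np.int64(504), np.int64(202), np.int64(144)), (np.int64(504), np.int64(199), np.int64(144)), (np.int64(503), np.int64(195), np.int64(143)), (np.int64(480), np.int64(188), np.int64(74))]
223 [(np.int64(474), np.int64(217), np.int64(75)), (np.int64(502), np.int64(205), np.int64(151)), (np.int64(504), np.int64(201), np.int64(157)), (np.int64(504), np.int64(199), np.int64(158)), (np.int64(503), np.int64(195), np.int64(156)), (np.int64(473), np.int64(188), np.int64(74))]
231 [(np.int64(467), np.int64(217), np.int64(75)), (np.int64(502), np.int64(204), np.int64(164)), (np.int64(503), np.int64(201), np.int64(167)), (np.int64(503), np.int64(199), np.int64(166)), (np.int64(503), np.int64(195), np.int64(166)), (np.int64(466), np.int64(188), np.int64(74))]
239 [(np.int64(460), np.int64(217), np.int64(75)), (np.int64(499), np.int64(205), np.int64(166)), (np.int64(499), np.int64(201), np.int64(168)), (np.int64(499), np.int64(199), np.int64(167)), (np.int64(499), np.int64(195), np.int64(168)), (np.in
[... 2492 characters left out ...]
, np.int64(199), np.int64(209)), (np.int64(496), np.int64(197), np.int64(222)), (np.int64(496), np.int64(194), np.int64(223))]
319 [(np.int64(497), np.int64(206), np.int64(227)), (np.int64(497), np.int64(202), np.int64(228)), (np.int64(488), np.int64(201), np.int64(216)), (np.int64(483), np.int64(199), np.int64(210)), (np.int64(493), np.int64(197), np.int64(223)), (np.int64(496), np.int64(194), np.int64(227))]
327 [(np.int64(502), np.int64(205), np.int64(238)), (np.int64(496), np.int64(202), np.int64(231)), (np.int64(485), np.int64(201), np.int64(217)), (np.int64(480), np.int64(199), np.int64(210)), (np.int64(487), np.int64(197), np.int64(219)), (np.int64(501), np.int64(194), np.int64(237))]
```

View pics/w3.png

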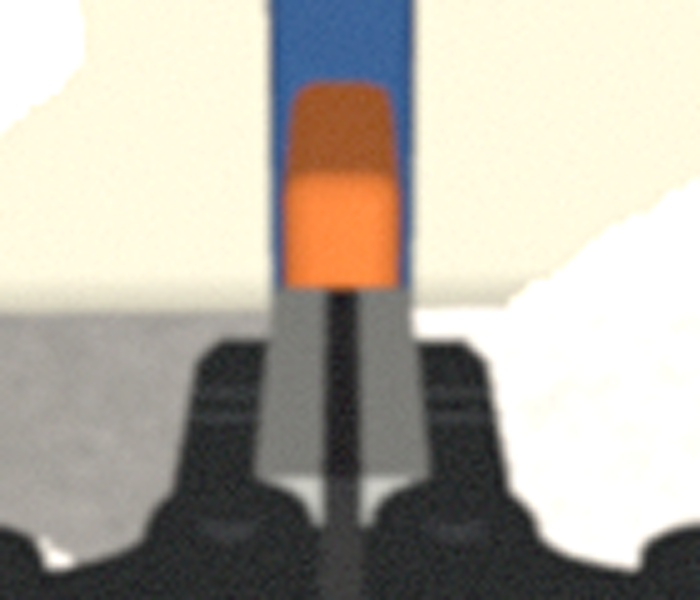

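Run:
```python
from h import *
w=load('wrist');s=load('scene')
for z in (137,145,155,160,165,170,175,180): print(z,proj(w,[496.2,199.5,z]).round(1),proj(s,[[496,199.5,z],[474,199.5,z]]).round(1).tolist())
C=cloud(s)
for r in range(80,108,2): print(r,[(C[r,c].round(0).astype(int).tolist(),s['color'][r,c].tolist()) for c in (294,298,301)])
```

```text
137 [[282.3 223.5]] [[301.0, 107.3], [293.5, 103.2]]
145 [[282.2 228.3]] [[301.2, 104.5], [293.7, 100.3]]
155 [[282.2 235. ]] [[301.4, 100.9], [293.9, 96.8]]
160 [[282.1 238.6]] [[301.6, 99.1], [294.0, 94.9]]
165 [[282.1 242.4]] [[301.7, 97.3], [294.1, 93.1]]
170 [[282.  246.4]] [[301.8, 95.4], [294.2, 91.3]]
175 [[282.  250.8]] [[302.0, 93.6], [294.3, 89.4]]
180 [[281.9 255.3]] [[302.1, 91.7], [294.4, 87.5]]
80 [([496, 169, 227], [32, 30, 28]), ([493, 186, 216], [31, 28, 30]), ([497, 191, 215], [40, 39, 38])]
82 [([496, 168, 222], [33, 32, 29]), ([490, 190, 208], [34, 37, 34]), ([496, 194, 208], [51, 48, 46])]
84 [([483, 186, 201], [33, 33, 31]), ([491, 190, 203], [37, 35, 32]), ([495, 195, 202], [53, 52, 49])]
86 [([482, 187, 195], [31, 29, 30]), ([492, 188, 199], [37, 37, 36]), ([495, 195, 197], [55, 54, 48])]
88 [([483, 187, 190], [35, 33, 31]), ([491, 191, 192], [37, 39, 35]), ([494, 198, 190], [55, 53, 50])]
90 [([482, 188, 184], [32, 29, 29]), ([491, 191, 186], [42, 39, 36]), ([495, 196, 186], [54, 53, 49])]
92 [([478, 194, 174], [65, 44, 34]), ([492, 190, 182], [45, 42, 41]), ([495, 197, 180], [54, 54, 48])]
94 [([478, 195, 167], [94, 53, 32]), ([491, 192, 175], [69, 55, 47]), ([490, 205, 168], [84, 69, 57])]
96 [([479, 193, 164], [80, 44, 26]), ([491, 193, 170], [97, 55, 33]), ([495, 198, 168], [111, 62, 39])]
98 [([480, 193, 158], [79, 44, 28]), ([490, 194, 163], [83, 46, 25]), ([499, 194, 168], [105, 57, 30])]
100 [([479, 194, 152], [79, 45, 26]), ([491, 193, 158], [79, 46, 29]), ([499, 194, 162], [82, 47, 29])]
102 [([479, 195, 146], [77, 45, 31]), ([491, 194, 152], [80, 47, 34]), ([499, 193, 158], [78, 46, 24])]
104 [([479, 195, 140], [77, 47, 33]), ([492, 192, 149], [76, 43, 25]), ([499, 194, 152], [80, 48, 29])]
106 [([481, 192, 137], [61, 48, 49]), ([933, -400, 744], [76, 45, 29]), ([500, 194, 146], [77, 45, 26])]
```

Both views agree that the closed fingertips end about 39 mm above the reported TCP: tip at z≈177 against 137.5 read, just above the tab top at about 166. The fingers closed on air, so the real tip is 39 mm behind the stated TCP, and I'll allow for that. Opening and going lower.

Emit:
apply_moves:
  plan: [0,0,0,0.004,0,0,0,0,0.004,0,0,0,0,0.004,0,0,0,0,0.004,0,0,0,0,-0.01,0,0,0,0,-0.025,0,0,0,0,-0.038,0,0,0,0,-0.038,0]

```text
clock: 3.05
position: [483.1, 198.5, 96.6]
ee_rot: [1.0, -0.012, -0.002, 0.002]
contact_force: [0.1, 0.1, -0.4]
gripper_width: 42.5
```

Emit:
apply_moves:
  plan: [1,0,0,0,0,1,0,0,0,0,1,0,0,0,0,1,0,0,0,0,1,0,0,0,0]

```text
clock: 3.47
position: [485.7, 200.0, 100.4]
ee_rot: [1.0, -0.012, 0.001, -0.001]
contact_force: [-0.0, -0.3, 4.2]
gripper_width: 11.4
```

Run:
```python
from h import *
w=grab(("wrist",))['wrist']; save(w['color'],'w4.png')
st=w['state'];print(st['position'],st['ee_rot'],st['contact_force'],st['gripper_width'])
C=cloud(w);hsv=cv2.cvtColor(w['color'],cv2.COLOR_RGB2HSV);H,S=hsv[...,0],hsv[...,1]
b=(H>100)&(H<125)&(S>110)
def circ(mask,z,n):
    mask=cv2.morphologyEx(mask.astype(np.uint8),cv2.MORPH_OPEN,np.ones((3,3)))
    v,u=np.nonzero(mask);P=ray(w,np.c_[u,v],z)[:,:2].astype(np.float32);print(n,len(P),P.mean(0),cv2.minEnclosingCircle(P))
circ(b&(C[...,2]>141)&(C[...,2]<152),145,'cap')
print(np.median(C[b&(C[...,2]>141)],0))
```

```text
[485.70834245 200.01728742 100.4302733 ] [ 9.99926586e-01 -1.20577880e-02  1.04292225e-03 -5.86690075e-04] [-0.01347439 -0.29756999  4.24301196] 11.377018771723199
cap 2531 [549.5331  198.01715] ((549.23828125, 198.0865936279297), 13.80691146850586)
[549.63816091 197.67382356 141.85388168]
```

View pics/w4.png

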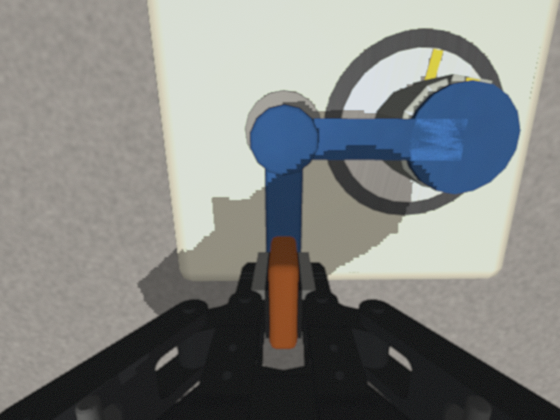

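Grip confirmed: the tab is between the pads at column 284, and the width reads 11.4 mm. Working out the arc about the pivot at (549.5,198.1).

Run:
```python
import numpy as np
r=np.array([-63.8,1.9])
def p(f):
    f=np.radians(f);return np.array([r[0]*np.cos(f)+r[1]*np.sin(f),-r[0]*np.sin(f)+r[1]*np.cos(f)])
for base in (0,48):
    for f in range(6,49,6): print(base,f,(p(base+f)-p(base)).round(1))
```

```text
0 6 [0.5 6.7]
0 12 [ 1.8 13.2]
0 18 [ 3.7 19.6]
0 24 [ 6.3 25.8]
0 30 [ 9.5 31.6]
0 36 [13.3 37.1]
0 42 [17.7 42.2]
0 48 [22.5 46.8]
48 6 [5.3 4. ]
48 12 [11.   7.5]
48 18 [17.1 10.4]
48 24 [23.4 12.6]
48 30 [29.9 14.1]
48 36 [36.5 15. ]
48 42 [43.2 15.1]
48 48 [49.8 14.6]
```

Emit:
apply_moves:
  plan: [1,0.0005,0.0067,0,-6,1,0.0018,0.0132,0,-12,1,0.0037,0.0196,0,-18,1,0.0063,0.0258,0,-24,1,0.0095,0.0316,0,-30,1,0.0133,0.0371,0,-36,1,0.0177,0.0422,0,-42,1,0.0225,0.0468,0,-48]

```text
clock: 4.18
position: [508.1, 246.8, 100.4]
ee_rot: [0.908, -0.419, 0.001, -0.0]
contact_force: [1.2, -1.3, 4.3]
gripper_width: 11.0
```

Emit:
apply_moves:
  plan: [1,0.0053,0.004,0,-6,1,0.011,0.0075,0,-12,1,0.0171,0.0104,0,-18,1,0.0234,0.0126,0,-24,1,0.0299,0.0141,0,-30,1,0.0365,0.015,0,-36,1,0.041,0.0152,0,-40,1,0.043,0.0151,0,-42]

```text
clock: 4.85
position: [550.5, 262.0, 100.4]
ee_rot: [-0.698, 0.716, 0.0, 0.0]
contact_force: [-8.8, 3.1, 9.8]
gripper_width: 11.2
```

Emit:
apply_moves:
  plan: [1,0.001,0,0,-1,1,0.001,0,0,-1]

```text
clock: 5.02
position: [550.4, 262.0, 100.4]
ee_rot: [-0.694, 0.72, 0.0, -0.001]
contact_force: [-6.1, 0.7, 6.6]
gripper_width: 11.5
```

The stop is felt (−6 to −9 N in x). Releasing, lifting and looking.

Emit:
apply_moves:
  plan: [0,0,0,0,0,0,0,0,0,0,0,0,0,0,0,0,0,0,0,0,0,0,0,0.03,0,0,0,0,0.07,0,0,0,-0.03,0.1,0,0,0,-0.06,0.1,0]

```text
clock: 5.68
position: [555.3, 203.5, 206.3]
ee_rot: [-0.694, 0.72, -0.002, 0.006]
contact_force: [0.8, -0.2, 0.3]
gripper_width: 42.3
```

Emit:
apply_moves:
  plan: [0,0,-0.04,0,-7,0,0,-0.08,0,-14,0,0,-0.12,0,-21,0,0,-0.12,0,-21]

```text
clock: 6.02
position: [550.4, 76.1, 199.2]
ee_rot: [-0.545, 0.838, -0.0, -0.001]
contact_force: [-0.2, -0.5, -0.1]
gripper_width: 42.9
```

Run:
```python
from h import *
o=grab(("wrist","top","scene"));w=o['wrist']
save(w['color'],'w5.png');save(o['top']['color'],'t5.png')
print(w['state']['position'],w['state']['ee_rot'],w['state']['joints'])
print(proj(w,[[548.4,118,125]]),proj(o['top'],[[548.4,118,125]]))
```

```text
[550.41021974  76.08551347 199.21635109] [-5.44955069e-01  8.38464827e-01 -1.90734772e-05 -8.40066453e-04] [ 4.29254600e-01  2.66382747e-01 -1.60408897e-01  3.11708211e-04
 -1.14566110e+00 -8.47508211e-01]
[[304.17578963 247.77639696]] [[198.56043712 261.08670581]]
```

View pics/w5.png

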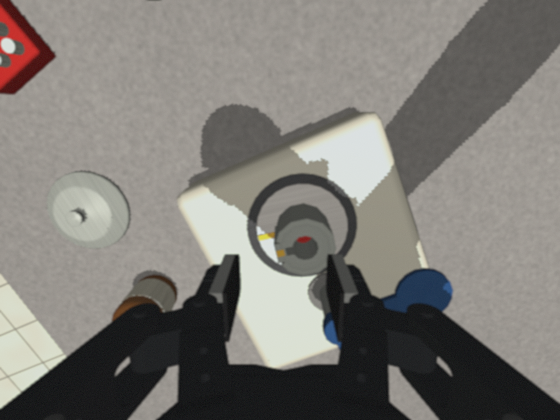

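View pics/t5.png

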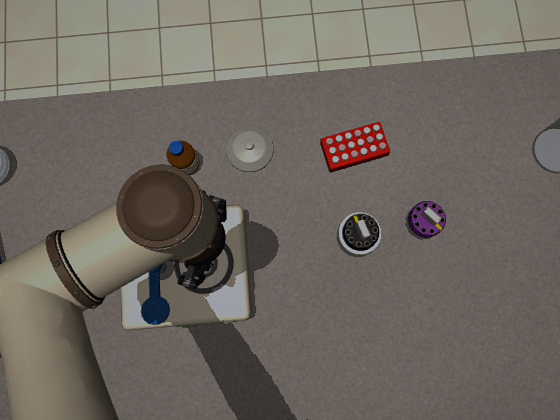

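The wrist view shows the hub uncovered: bore at (305,246) with the red ejector inside, keyway toward (282,252), and the blue disc swung away at (425,290). Measuring the hub's centre and keyway in the wrist frame.

Run:
```python
from h import *
w=load('wrist')
a=w['color'][190:300,235:365]
save(cv2.resize(np.clip(a*1.6,0,255).astype(np.uint8),None,fx=6,fy=5.4,interpolation=cv2.INTER_CUBIC),'w5c.png')
C=cloud(w);X,Y,Z=C[...,0],C[...,1],C[...,2]
near=np.hypot(X-548.4,Y-118)<30
rim=near&(Z>119)&(Z<131)
print('rim z',np.median(Z[rim]))
v,u=np.nonzero(rim);P=ray(w,np.c_[u,v],125)[:,:2].astype(np.float32)
print('rim',cv2.minEnclosingCircle(P),P.mean(0))
cs,h=cv2.findContours(rim.astype(np.uint8),cv2.RETR_CCOMP,cv2.CHAIN_APPROX_NONE)
for c,hh in zip(cs,h[0]):
    if cv2.contourArea(c)<30: continue
    p=c[:,0,:];Q=ray(w,p,125)[:,:2].astype(np.float32)
    print(len(c),hh[3],'ell',cv2.fitEllipse(Q),'enc',cv2.minEnclosingCircle(Q))
hsv=cv2.cvtColor(w['color'],cv2.COLOR_RGB2HSV)
y=(hsv[...,0]>18)&(hsv[...,0]<34)&(hsv[...,1]>120)&(np.hypot(X-548.4,Y-118)<60)
for k,z,n in ((y&(Z>115),125,'yrim'),(y&(Z<100),78,'ycollar')):
    v,u=np.nonzero(k); print(n,len(u),np.c_[u,v].mean(0) if len(u) else '',ray(w,np.c_[u,v],z).mean(0) if len(u) else '', np.median(C[k],0))
dk=near&(w['color'].max(-1)<60);
```

```text
rim z 124.82185423018998
rim ((547.7376098632812, 116.88829040527344), 27.751815795898438) [548.0031   116.029915]
176 -1 ell ((548.3942260742188, 116.58973693847656), (50.9539680480957, 53.932437896728516), 146.71255493164062) enc ((547.7376098632812, 116.88825988769531), 27.751842498779297)
81 0 ell ((549.2255859375, 116.2514877319336), (19.293563842773438, 27.206817626953125), 78.9953384399414) enc ((550.658935546875, 115.75273132324219), 14.53844165802002)
yrim 39 [280.25641026 252.87179487] [569.27912583 114.01252512 125.        ] [569.163148   113.69654427 125.31390753]
ycollar 65 [266.10769231 235.8       ] [584.03578071 111.11555585  78.        ] [583.85207783 110.68925043  79.09325341]
```

View pics/w5c.png

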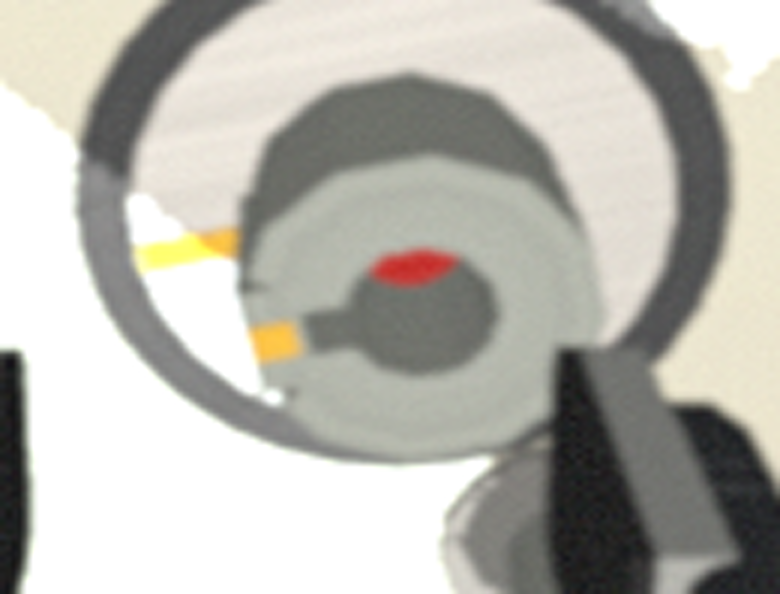

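Emit:
apply_moves:
  plan: [0,0.004,-0.037,0,-6,0,0.009,-0.074,0,-13,0,0.013,-0.111,0,-19,0,0.017,-0.148,0,-26,0,0.022,-0.185,0,-32,0,0.026,-0.222,0,-39,0,0.03,-0.25,0,-44,0,0.031,-0.26,0,-48.7]

```text
clock: 6.83
position: [583.3, -180.5, 198.4]
ee_rot: [-0.153, 0.988, -0.0, -0.0]
contact_force: [-1.3, -0.7, 0.5]
gripper_width: 42.9
```

Emit:
apply_moves:
  plan: [0,0,0,-0.02,0,0,0,0,-0.045,0,0,0,0,-0.045,0]

```text
clock: 7.08
position: [579.8, -176.7, 148.7]
ee_rot: [-0.156, 0.988, 0.002, -0.005]
contact_force: [-1.4, 0.9, -2.2]
gripper_width: 42.8
```

```bash
cat > rot.py <<'E'
from h import *
import sys
w=grab(("wrist",))['wrist'];save(w['color'],sys.argv[1])
print(w['state']['position'],w['state']['ee_rot'],w['state']['contact_force'])
C=cloud(w);X,Y,Z=C[...,0],C[...,1],C[...,2]
nr=(np.hypot(X-581,Y+184)<45)
f=nr&(Z>101)&(Z<115)&(w['color'].min(-1)>90)
v,u=np.nonzero(f);P=ray(w,np.c_[u,v],108)[:,:2].astype(np.float32);print('fin',cv2.minAreaRect(P),P.mean(0),len(P),np.median(Z[f]))
hsv=cv2.cvtColor(w['color'],cv2.COLOR_RGB2HSV)
y=(hsv[...,0]>18)&(hsv[...,0]<34)&(hsv[...,1]>120)&nr
v,u=np.nonzero(y);
if len(u): print('yellow',ray(w,np.c_[u,v],74).mean(0),len(u))
d=nr&(Z>66)&(Z<82)&(w['color'].max(-1)<120);v,u=np.nonzero(d);P=ray(w,np.c_[u,v],74)[:,:2].astype(np.float32);print('disc',cv2.minEnclosingCircle(P),len(P),np.median(Z[d]))
E
python3 rot.py w6.png
```

```text
[ 579.76615753 -176.68619389  148.68988073] [-0.15599172  0.98774509  0.00208066 -0.00467899] [-1.40148492  0.86692709 -2.21292918]
fin ((578.6922607421875, -184.3427734375), (34.45282745361328, 13.060818672180176), 16.99272346496582) [ 578.64044 -184.5334 ] 813 107.34891705381591
yellow [ 610.30480754 -175.04135019   74.        ] 20
disc ((578.6851196289062, -184.62440490722656), 34.165367126464844) 3932 73.81735687000443
```

View pics/w6.png

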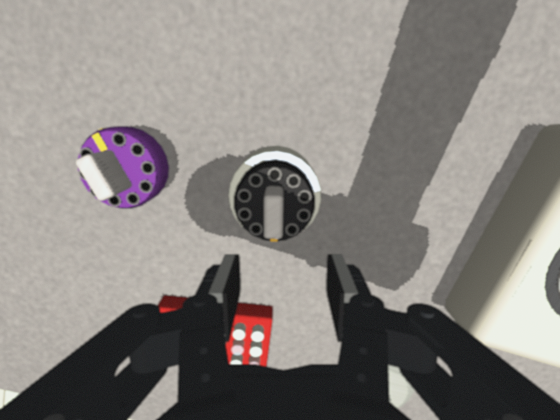

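Emit:
apply_moves:
  plan: [0,0,0,0,0,0,0,0,0,0,0,0,0,0,0]

```text
clock: 7.38
position: [583.7, -178.0, 155.9]
ee_rot: [-0.156, 0.988, -0.0, 0.001]
contact_force: [-0.0, -0.5, -0.5]
gripper_width: 42.9
```

```bash
python3 rot.py w7.png
```

```text
[ 583.66842875 -177.99345738  155.91806511] [-1.56400667e-01  9.87692497e-01 -4.80108201e-04  1.46041613e-03] [-0.0461758  -0.49199963 -0.51356661]
fin ((578.9956665039062, -184.27297973632812), (34.34303283691406, 13.233160972595215), 17.222448348999023) [ 578.55585 -184.59149] 780 107.41933896811916
yellow [ 609.9283884  -174.94693841   74.        ] 23
disc ((578.6704711914062, -184.62850952148438), 34.18558883666992) 3776 73.8314240705767
```

Emit:
apply_moves:
  plan: [0,-0.0044,-0.0063,-0.01,-0.8,0,-0.0044,-0.0063,-0.03,-0.8,0,-0.0044,-0.0063,-0.06,-0.8,0,-0.0044,-0.0063,-0.09,-0.8,0,-0.0044,-0.0063,-0.108,-0.8,0,-0.0044,-0.0063,-0.115,-0.8,0,-0.0044,-0.0063,-0.115,-0.8]

```text
clock: 8.02
position: [576.9, -184.9, 39.0]
ee_rot: [-0.149, 0.989, 0.0, -0.001]
contact_force: [-0.2, -0.4, -0.2]
gripper_width: 42.5
```

Emit:
apply_moves:
  plan: [1,0,0,0,0,1,0,0,0,0,1,0,0,0,0,1,0,0,0,0,1,0,0,0,0]

```text
clock: 8.43
position: [578.7, -184.8, 40.5]
ee_rot: [-0.149, 0.989, -0.0, 0.001]
contact_force: [-1.0, 1.0, 6.1]
gripper_width: 13.5
```

```bash
python3 rot.py w8.png; python3 -c "
from h import *
print(arm.read_state())"
```

```text
[ 578.67312317 -184.75155521   40.46222123] [-1.48922121e-01  9.88848477e-01 -2.46325011e-04  9.11093919e-04] [-0.97183622  1.00357584  6.1216623 ]
fin ((578.8297729492188, -185.9287872314453), (33.49695587158203, 32.64237976074219), 56.137088775634766) [ 577.08936 -185.34845] 2590 107.50055291401921
disc ((576.7227172851562, -185.35423278808594), 33.54928207397461) 6607 73.8397061214333
{'clock': 8.4833, 'joints': array([-4.28496632e-02,  5.03788363e-01, -2.31993892e-01,  1.97724059e-04,
       -8.33175550e-01, -1.22920795e+00]), 'joint_vel': array([-0.00070557,  0.00115348,  0.00080387, -0.00115858, -0.00153967,
        0.00030868]), 'joint_efforts': array([-7.01285508e-01, -3.80156922e+01,  1.40247282e+01,  3.21601488e+00,
        3.94849358e-01,  3.78563628e-02]), 'position': array([ 578.63241902, -184.80480013,   40.44248149]), 'ee_rot': array([-1.48880157e-01,  9.88854817e-01, -2.47490573e-04,  8.88341174e-04]), 'contact_force': array([-0.6618162 ,  2.05932422,  5.73154586]), 'wrist_torque': array([ 0.51562251,  0.35404459, -0.01331748]), 'gripper_width': 12.819473099541785}
```

View pics/w8.png

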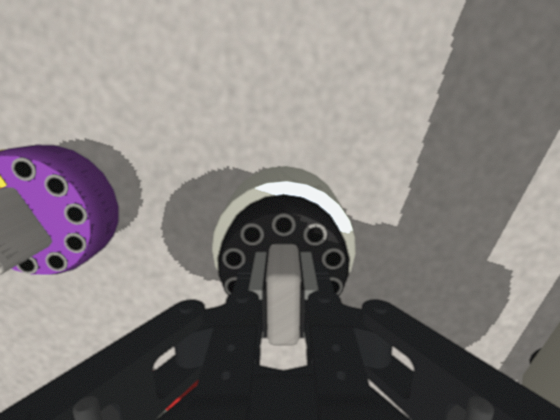

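Fin gripped (13 mm), centred between the pads at column 284. Lifting.

Emit:
apply_moves:
  plan: [1,0,0,0.01,0,1,0,0,0.03,0,1,0,0,0.06,0,1,0,0,0.09,0,1,0,0,0.12,0,1,0,0,0.145,0,1,0,0,0.16,0,1,0,0,0.165,0]

```text
clock: 9.15
position: [579.0, -185.1, 207.3]
ee_rot: [-0.149, 0.989, -0.001, 0.002]
contact_force: [0.2, -0.7, -1.5]
gripper_width: 13.1
```

Emit:
apply_moves:
  plan: [1,0,0.03,0,-3,1,0,0.06,0,-6,1,0,0.09,0,-9,1,0,0.12,0,-13,1,0,0.15,0,-16,1,0,0.18,0,-19,1,0,0.2,0,-23,1,0,0.2,0,-25.6]

```text
clock: 9.82
position: [577.0, 18.7, 202.3]
ee_rot: [0.074, 0.997, 0.0, -0.002]
contact_force: [0.3, -0.9, -3.9]
gripper_width: 13.3
```

Run:
```python
from h import *
w=grab(("wrist",))['wrist'];save(w['color'],'w9.png');st=w['state'];print(st['position'],st['ee_rot'],st['contact_force'],st['gripper_width'])
print(np.degrees(2*np.arctan2(st['ee_rot'][1],st['ee_rot'][0]))-360)
```

```text
[576.96273611  18.7091257  202.29385491] [ 7.36559418e-02  9.97282409e-01  2.91399367e-04 -1.58557489e-03] [ 0.3141923  -0.87589129 -3.92886917] 13.250040784613102
-188.44801065274308
```

View pics/w9.png

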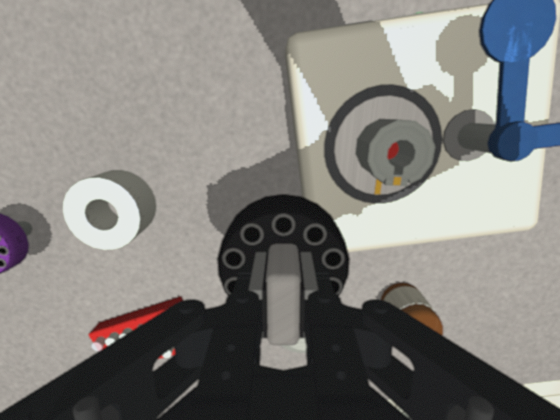

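The rotor is in hand, and the hub (rim at 402,150; keyway line at 397,181) is visible at the same tool yaw. Measuring both in this one view so the mount bias cancels.

```bash
cat > rel.py <<'E'
from h import *
from scipy.optimize import least_squares
w=load('wrist');st=w['state'];p=np.array(st['position']);C=cloud(w);X,Y,Z=C[...,0],C[...,1],C[...,2]
def fitc(Q,r=None):
    f=lambda a:np.hypot(Q[:,0]-a[0],Q[:,1]-a[1])-(a[2] if r is None else r)
    s=least_squares(f,[*Q.mean(0),30],loss='soft_l1');return s.x.round(2),np.abs(s.fun).mean().round(2)
zd=p[2]+33.6
d=(np.hypot(X-p[0],Y-p[1])<50)&(abs(Z-zd)<6)
v,u=np.nonzero(d);print('disc z',np.median(Z[d]),zd)
cs,_=cv2.findContours(d.astype(np.uint8),cv2.RETR_EXTERNAL,cv2.CHAIN_APPROX_NONE)
c=max(cs,key=len)[:,0,:];c=c[c[:,1]<250];Q=ray(w,c,zd)[:,:2]
print('disc fit',fitc(Q,35),fitc(Q),'tcp',p[:2].round(2))
h=np.array([548.3,117])
rim=(np.hypot(X-h[0],Y-h[1])<32)&(Z>118)&(Z<132)
cs,hr=cv2.findContours(rim.astype(np.uint8),cv2.RETR_CCOMP,cv2.CHAIN_APPROX_NONE)
for c,hh in zip(cs,hr[0]):
    if len(c)<25: continue
    Q=ray(w,c[:,0,:],125)[:,:2]
    print('rim' if hh[3]<0 else 'bore',len(c),fitc(Q),fitc(Q,26 if hh[3]<0 else 11))
hsv=cv2.cvtColor(w['color'],cv2.COLOR_RGB2HSV)
y=(hsv[...,0]>18)&(hsv[...,0]<34)&(hsv[...,1]>110)&(np.hypot(X-h[0],Y-h[1])<60)
for k,z,n in ((y&(Z>115),125,'yrim'),(y&(Z<100),78,'ycollar')):
    v,u=np.nonzero(k)
    if len(u): print(n,len(u),ray(w,np.c_[u,v],z).mean(0).round(2),np.median(Z[k]))
ring=(np.hypot(X-h[0],Y-h[1])<75)&(Z>65)&(Z<85)&(w['color'].max(-1)<85)
f=rim.copy()
E
python3 rel.py
```

```text
disc z 235.66653633998104 235.89385491462224
disc fit (array([578.62,  17.99,  30.  ]), np.float64(3.72)) (array([576.66,  18.29,  33.36]), np.float64(3.57)) tcp [576.96  18.71]
rim 197 (array([547.44, 116.88,  26.43]), np.float64(0.43)) (array([547.42, 116.88,  30.  ]), np.float64(0.56))
bore 88 (array([547.87, 116.24,  10.82]), np.float64(1.23)) (array([547.94, 116.24,  30.  ]), np.float64(1.26))
yrim 58 [569.34 113.7  125.  ] 125.22614650289111
ycollar 71 [585.62 110.86  78.  ] 79.04202199204889
```

```bash
cat >> rel.py <<'E'
print('--')
g=w['color'].max(-1)
cs,_=cv2.findContours(d.astype(np.uint8),cv2.RETR_EXTERNAL,cv2.CHAIN_APPROX_NONE)
c=max(cs,key=len)[:,0,:];print(c.min(0),c.max(0))
for lim in (225,240,252):
    k=c[(c[:,1]<lim)&((c[:,1]<215)|(c[:,0]<235)|(c[:,0]>330))];Q=ray(w,k,zd)[:,:2];print(lim,len(k),fitc(Q),fitc(Q,35))
# fin top
zf=p[2]+67.6
f=(np.hypot(X-p[0],Y-p[1])<40)&(abs(Z-zf)<5)&(abs(np.arange(560)[None,:]-284)<22);v,u=np.nonzero(f);print('fin',u.min(),u.max(),v.min(),v.max())
Q=ray(w,[[283.5,v.min()],[283.5,v.max()]],zf);print(Q.round(1),Q.mean(0).round(1))
E
python3 rel.py | sed -n '/--/,$p'
```

```text
--
[217 203] [348 295]
225 99 (array([576.39,  18.36,  33.47]), np.float64(0.3)) (array([577.98,  18.06,  30.  ]), np.float64(0.32))
240 135 (array([575.78,  18.42,  32.89]), np.float64(0.27)) (array([578.14,  18.03,  30.  ]), np.float64(0.44))
252 159 (array([575.77,  18.42,  32.89]), np.float64(0.25)) (array([578.23,  18.03,  30.  ]), np.float64(0.55))
fin 263 305 270 345
[[559.5  21.1 269.9]
 [594.   16.1 269.9]] [576.7  18.6 269.9]
```

Emit:
apply_moves:
  plan: [1,-0.007,0.025,0,0,1,-0.014,0.05,0,0,1,-0.021,0.075,0,0,1,-0.029,0.098,0,0,1,-0.029,0.098,-0.015,0,1,-0.029,0.098,-0.03,0,1,-0.029,0.098,-0.038,0,1,-0.029,0.098,-0.038,0]

```text
clock: 10.53
position: [546.9, 112.1, 163.0]
ee_rot: [0.074, 0.997, -0.001, -0.003]
contact_force: [0.2, -0.2, -2.8]
gripper_width: 13.1
```

Run:
```python
from h import *
o=grab(("scene","wrist"));w=o['wrist'];st=w['state'];print(st['position'],st['ee_rot'],st['contact_force'],st['wrist_torque'])
save(cv2.resize(o['scene']['color'][60:220,200:400],None,fx=4,fy=3.75,interpolation=cv2.INTER_CUBIC),'s10.png')
save(w['color'],'w10.png')
```

```text
[548.05721198 112.27018695 164.58167643] [ 0.0741132   0.99724777 -0.00101765 -0.00175493] [ 0.52689502 -0.46603729 -3.05754014] [0.02697933 0.01265342 0.01781751]
```

View pics/s10.png

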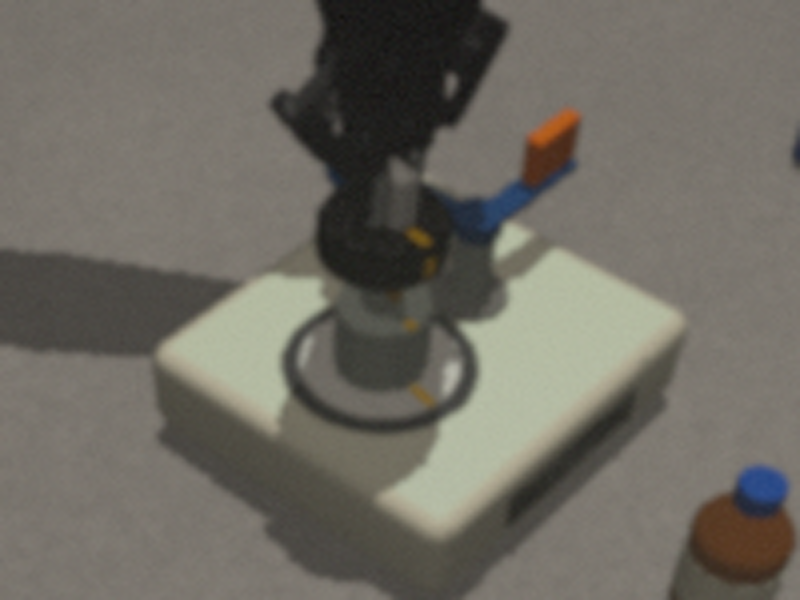

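View pics/w10.png

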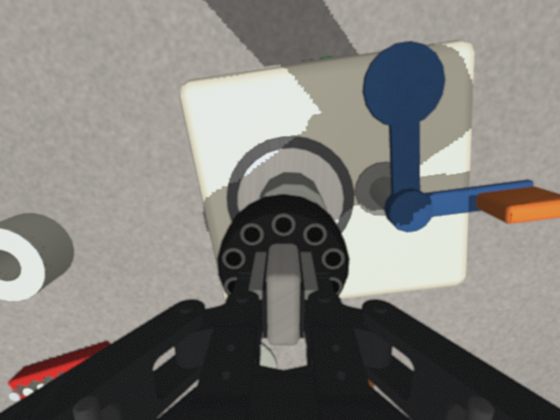

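Emit:
apply_moves:
  plan: [1,0,0.0045,0,0,1,0,0.0045,0,0,1,0,0.0045,0,0,1,0,0.0045,0,0]

```text
clock: 10.97
position: [549.3, 117.9, 166.7]
ee_rot: [0.074, 0.997, 0.0, 0.0]
contact_force: [0.2, 0.0, -2.5]
gripper_width: 12.9
```

Run:
```python
from h import *
s=arm.read_state();print(s['position'],s['ee_rot'],s['contact_force'],s['joint_vel'].round(4))
```

```text
[549.29949481 117.86025216 166.74300604] [7.39172672e-02 9.97264247e-01 2.84466835e-04 4.21495789e-04] [ 0.18785926  0.04523387 -2.48817697] [ 0.001   0.0016 -0.0042 -0.0004 -0.0001 -0.0016]
```

Emit:
apply_moves:
  plan: [1,-0.0012,-0.0009,0,0,1,-0.0012,-0.0009,-0.003,0,1,-0.0012,-0.0009,-0.006,0,1,-0.0012,-0.0009,-0.009,0,1,-0.0012,-0.0009,-0.011,0,1,-0.0012,-0.0009,-0.013,0,1,-0.0012,-0.0009,-0.013,0]

```text
clock: 11.55
position: [547.5, 117.4, 152.9]
ee_rot: [0.074, 0.997, 0.0, -0.0]
contact_force: [-1.4, 1.3, -3.6]
gripper_width: 13.2
```

Emit:
apply_moves:
  plan: [1,0,0,-0.002,0,1,0,0,-0.004,0,1,0,0,-0.006,0,1,0,0,-0.006,0]

```text
clock: 11.88
position: [547.3, 117.4, 146.8]
ee_rot: [0.074, 0.997, 0.0, -0.0]
contact_force: [-2.5, 4.2, -0.7]
gripper_width: 13.6
```

Emit:
apply_moves:
  plan: [1,-0.0004,0.0006,0,0,1,-0.0004,0.0006,-0.002,0,1,-0.0004,0.0006,-0.004,0,1,-0.0004,0.0006,-0.006,0,1,-0.0004,0.0006,-0.006,0]

```text
clock: 12.3
position: [547.2, 117.5, 140.7]
ee_rot: [0.074, 0.997, 0.0, -0.0]
contact_force: [-2.1, 2.8, -2.2]
gripper_width: 13.4
```

Emit:
apply_moves:
  plan: [1,0,0.0002,-0.002,0,1,0,0.0002,-0.004,0,1,0,0.0002,-0.006,0,1,0,0.0002,-0.008,0,1,0,0.0002,-0.008,0]

```text
clock: 12.72
position: [547.3, 117.6, 132.6]
ee_rot: [0.074, 0.997, -0.0, -0.0]
contact_force: [-2.4, 3.4, -2.8]
gripper_width: 13.3
```

Emit:
apply_moves:
  plan: [1,0,0.0002,-0.002,0,1,0,0.0002,-0.004,0,1,0,0.0002,-0.006,0,1,0,0.0002,-0.008,0,1,0,0.0002,-0.01,0,1,0,0.0002,-0.01,0]

```text
clock: 13.22
position: [547.6, 117.9, 123.9]
ee_rot: [0.074, 0.997, -0.0, 0.0]
contact_force: [-5.3, 3.2, 4.0]
gripper_width: 13.3
```

Run:
```python
from h import *
s=arm.read_state();print(s['position'],s['ee_rot'],s['contact_force'],s['wrist_torque'])
```

```text
[547.55539033 117.9332353  123.87131575] [ 7.37091564e-02  9.97279752e-01 -4.38641952e-05  2.35039758e-04] [-5.30338026  3.1831435   4.04295328] [ 1.13030656  1.60138402 -0.01089328]
```

Emit:
apply_moves:
  plan: [1,-0.0003,0.0002,-0.002,0,1,-0.0003,0.0002,-0.004,0,1,-0.0003,0.0002,-0.006,0,1,-0.0003,0.0002,-0.008,0,1,-0.0003,0.0002,-0.008,0]

```text
clock: 13.63
position: [547.6, 118.0, 117.1]
ee_rot: [0.073, 0.997, -0.0, 0.001]
contact_force: [-6.9, 2.6, 7.7]
gripper_width: 12.9
```

Emit:
apply_moves:
  plan: [1,-0.0004,0.0002,-0.001,0,1,-0.0004,0.0002,-0.002,0,1,-0.0004,0.0002,-0.003,0,1,-0.0004,0.0002,-0.003,0]

```text
clock: 13.97
position: [547.6, 118.1, 115.5]
ee_rot: [0.073, 0.997, -0.0, 0.001]
contact_force: [-7.7, 1.5, 14.3]
gripper_width: 13.1
```

Emit:
apply_moves:
  plan: [1,0,0,-0.001,0,1,0,0,-0.002,0,1,0,0,-0.002,0,1,0,0,-0.002,0]

```text
clock: 14.3
position: [547.6, 118.0, 115.4]
ee_rot: [0.073, 0.997, -0.0, 0.002]
contact_force: [-11.0, 2.7, 22.9]
gripper_width: 13.6
```

Run:
```python
from h import *
o=grab(("scene","wrist","top"));w=o['wrist'];st=w['state'];print(st['position'],st['ee_rot'],st['contact_force'],st['wrist_torque'],st['gripper_width'])
save(cv2.resize(o['scene']['color'][70:190,220:380],None,fx=5,fy=5,interpolation=cv2.INTER_CUBIC),'s11.png')
save(w['color'],'w11.png')
C=cloud(w);p=st['position'];u=(np.hypot(C[...,0]-p[0],C[...,1]-p[1])<38)
k=u&(abs(C[...,2]-149)<9)&(w['color'].max(-1)<90);k[240:]=0
print('disc top z',np.median(C[...,2][k]),k.sum())
k=u&(abs(C[...,2]-183)<9);print('fin top z',np.median(C[...,2][k]),k.sum())
```

```text
[547.62041664 118.02974335 115.40875506] [ 7.29703291e-02  9.97332350e-01 -2.56048000e-04  1.85736853e-03] [-12.57137069   2.02153459  22.70151422] [ 0.76767727  3.80336893 -0.01835008] 13.463588377730758
disc top z 148.55463666721994 3371
fin top z 182.51105945352623 4255
```

View pics/s11.png

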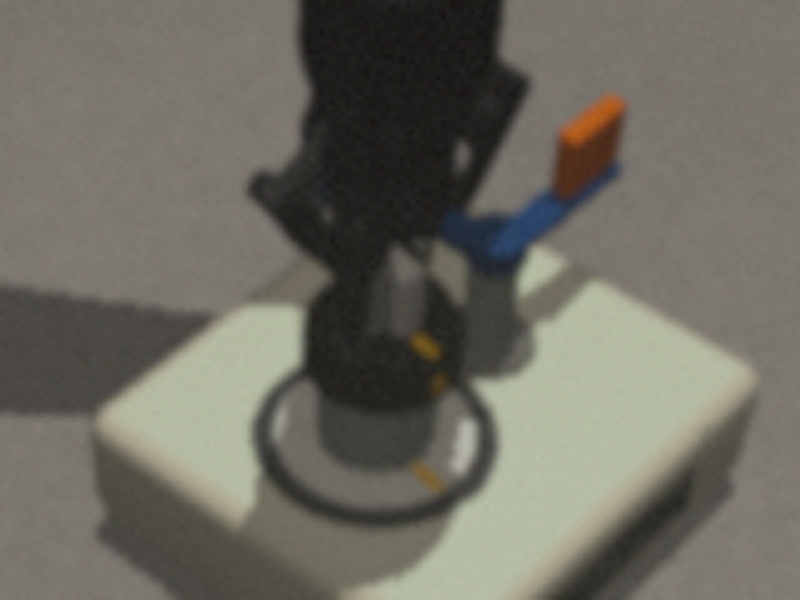

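View pics/w11.png

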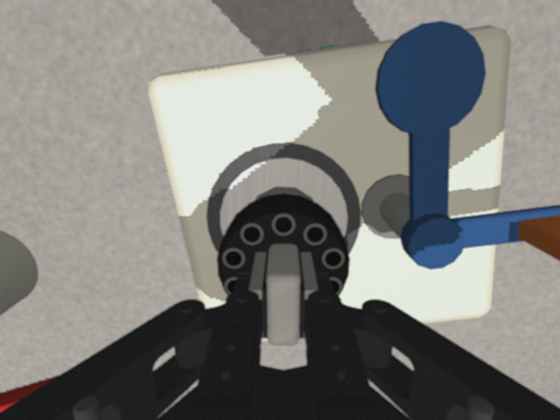

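Emit:
apply_moves:
  plan: [1,-0.0005,0,0,0,1,-0.001,0,-0.0005,0,1,-0.001,0,-0.0005,0,1,-0.001,0,-0.0005,0]

```text
clock: 14.78
position: [547.7, 118.0, 115.4]
ee_rot: [0.073, 0.997, -0.0, 0.003]
contact_force: [-9.1, 1.5, 23.7]
gripper_width: 13.2
```

Run:
```python
from h import *
o=grab(("scene","wrist","top"));w=o['wrist'];st=w['state'];print(st['clock'],st['position'],st['ee_rot'],st['contact_force'],st['wrist_torque'],st['gripper_width'])
save(o['top']['color'],'t12.png')
C=cloud(w);p=st['position'];u=(np.hypot(C[...,0]-p[0],C[...,1]-p[1])<38)
k=u&(abs(C[...,2]-149)<9)&(w['color'].max(-1)<90);k[240:]=0
print('disc top z',np.median(C[...,2][k]),'spread',np.linalg.lstsq(np.c_[C[k][:,:2]-p[:2],np.ones(k.sum())],C[k][:,2],rcond=None)[0])
```

```text
14.8333 [547.6536504  118.05876051 115.39817926] [ 7.28330097e-02  9.97339825e-01 -6.33526720e-05  2.93626568e-03] [-10.68298264   1.05683319  22.93320357] [ 0.50329189  3.32378065 -0.08334564] 13.29755087044245
disc top z 148.55641063348375 spread [ 2.25349479e-01 -3.34801354e-02  1.53061286e+02]
```

View pics/t12.png

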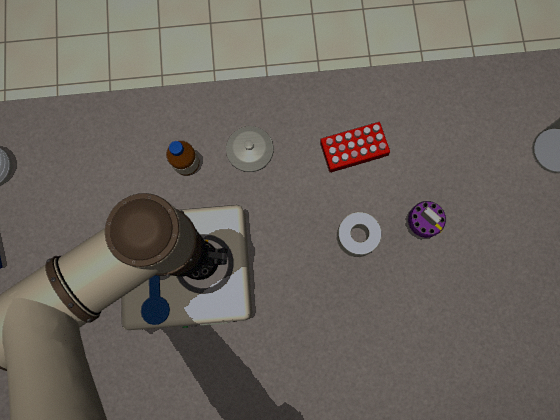

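Run:
```python
from h import *
w=load('wrist');C=cloud(w);p=w['state']['position']
k=(np.hypot(C[...,0]-p[0],C[...,1]-p[1])<33)&(abs(C[...,2]-149)<4)&(w['color'].max(-1)<90);k[260:]=0
for _ in range(3):
    A=np.c_[C[k][:,:2]-p[:2],np.ones(k.sum())];c=np.linalg.lstsq(A,C[k][:,2],rcond=None)[0]
    r=C[...,2]-((C[...,:2]-p[:2])@c[:2]+c[2]);k&=abs(r)<2
print(c.round(3),k.sum())
print(arm.job_done())
```

```text
[ 1.60000e-02 -2.00000e-03  1.49189e+02] 4113
the job is handed in; nothing more can be done
None
```

The job is handed in at 14.8 s. The shutter is open, and the black rotor is keyed into the hub and held down on the rim with the gripper still closed on it.

- **Shutter:** I turned the orange handle clockwise to its stop, which pushed back with 6–9 N. Later wrist and top views show the disc swung clear of the hub.
- **Rotor:** I took the black rotor from the white stand and turned it about 25° to match the keyway. The shaft and key then went in without resistance, so no searching was needed.
- **Fully home:**
  - The last 2 mm of push moved it only 0.1 mm and added about 9 N, leaving about 23 N downward.
  - The tool stopped at the height I had worked out for home. The disc top read 148.6–149.2 mm (149 expected) and the fin top 182.5 mm (183 expected).
  - The disc is level to within about 1°, and the yellow marks line up.
- **Bystanders:** In the last top view the bottle, steel cover, tube rack and purple look-alike look unmoved.

**Checks that failed or disagreed:**
- **Fingertips:** They end about 39 mm behind the reported tool point, so my first pinch closed on air just above the handle. I corrected every later height for this.
- **Camera positions:** The views differed by about 2 mm on the rotor and hub. I settled this by measuring both in one wrist picture.
- **Side force:** About 10 N sideways along x remained at the end. An attempt to relieve it changed little and left the tool tilted about 0.3°.
- **Level reading:** A first rough fit of the disc surface gave a steep slope because other surfaces were mixed in. The level figure above is from the cleaned fit.

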